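# Find the full melting pot by its weight and put it on the hotplate

### The job

One of the three closed melting pots still holds a full block of soap base; find it by lifting the pots by their handles and feeling their weight, and stand that one in the middle of the hotplate's coil. Keep the pots upright, set each one down gently instead of dropping it, and leave the other two standing where they were. Do not disturb the moulds and the jar.

Things in the scene. Friction and masses are not known exactly. Their poses are not given: they have to be found in the camera images.
- coil_top (a point): centre of the hotplate's coil, on top of it. Hotplate: fixed white box 190 x 190 mm, its black spiral coil 156 mm across and flat, the coil's top 62 mm above the bench; on the front side (-x of the hotplate) a black knob that needs no turning
- pot_a_mid (a point): centre of one of three look-alike lidded melting pots, 39 mm above its underside (half-way up). Aluminium, 110 mm across (too wide for a gripper), 78 mm high with its fixed flat blue lid (116 mm across, top at 78 mm). Its z axis is the pot's axis; its y axis runs along the bail's hinge line, 24 mm above this point. Two of the pots weigh 0.33 to 0.41 kg, the full one 0.64 to 0.83 kg; only the weight tells which it is. It stands on the bench
- bail_a_grip (a point): middle of the black plastic grip of the bail (wire handle) of pot_a. Grip: round bar 16 mm thick and 60 mm long along the pot's y axis, 78 mm from the hinge line. At the start the bail leans to one side, so that the grip hangs beside the pot's axis, above the lid's height
- bail_a (a joint): angle of that bail: 0 is upright over the pot, positive leans the grip to the pot's +x; -1.3 to 1.3 rad. Slightly stiff hinge (0.03 N m): it stays where it is left. In a firm grip the bar does not turn, so a pot pinched while its bail leans comes up crooked
- pot_b_mid (a point): centre of one of three look-alike lidded melting pots, 39 mm above its underside (half-way up). Aluminium, 110 mm across (too wide for a gripper), 78 mm high with its fixed flat blue lid (116 mm across, top at 78 mm). Its z axis is the pot's axis; its y axis runs along the bail's hinge line, 24 mm above this point. Two of the pots weigh 0.33 to 0.41 kg, the full one 0.64 to 0.83 kg; only the weight tells which it is. It stands on the bench
- bail_b_grip (a point): middle of the black plastic grip of the bail (wire handle) of pot_b. Grip: round bar 16 mm thick and 60 mm long along the pot's y axis, 78 mm from the hinge line. At the start the bail leans to one side, so that the grip hangs beside the pot's axis, above the lid's height
- bail_b (a joint): angle of that bail: 0 is upright over the pot, positive leans the grip to the pot's +x; -1.3 to 1.3 rad. Slightly stiff hinge (0.03 N m): it stays where it is left. In a firm grip the bar does not turn, so a pot pinched while its bail leans comes up crooked
- pot_c_mid (a point): centre of one of three look-alike lidded melting pots, 39 mm above its underside (half-way up). Aluminium, 110 mm across (too wide for a gripper), 78 mm high with its fixed flat blue lid (116 mm across, top at 78 mm). Its z axis is the pot's axis; its y axis runs along the bail's hinge line, 24 mm above this point. Two of the pots weigh 0.33 to 0.41 kg, the full one 0.64 to 0.83 kg; only the weight tells which it is. It stands on the bench
- bail_c_grip (a point): middle of the black plastic grip of the bail (wire handle) of pot_c. Grip: round bar 16 mm thick and 60 mm long along the pot's y axis, 78 mm from the hinge line. At the start the bail leans to one side, so that the grip hangs beside the pot's axis, above the lid's height
- bail_c (a joint): angle of that bail: 0 is upright over the pot, positive leans the grip to the pot's +x; -1.3 to 1.3 rad. Slightly stiff hinge (0.03 N m): it stays where it is left. In a firm grip the bar does not turn, so a pot pinched while its bail leans comes up crooked
- mould_red_mid (a point): bystander: red flower-shaped mould, 76 mm across, 25 mm high, centre half-way up
- mould_purple_mid (a point): bystander: purple flower-shaped mould, 76 mm across, 25 mm high, centre half-way up
- bottle_yellow_mid (a point): bystander: yellow jar, 48 mm across, 85 mm high, centre half-way up
Mind the look-alikes: they are no part of the job. What is shaped like the part that bears pot_a_mid but turquoise is not meant.

How it is judged (in metres and radians):
On the way:
1. a pot is lifted clear of the bench (height (world z) of any of pot_a_mid, pot_b_mid, pot_c_mid above 0.055 m), for 0.2 s.
At the end, for the whole second after the job is handed in: The full pot stands upright on the coil, its axis within 25 mm of the coil's centre; the other two pots stand upright on the bench within 50 mm of where they started; all pots are at rest and let go (((horizontal distance between pot_a_mid and coil_top below 0.025 m and z of pot_a_mid in the frame of coil_top between 0.034 and 0.043 m and contact force between pot_a and hotplate above 5.2 N and distance of each of pot_b_mid, pot_c_mid from where it was at the start of the episode below 0.05 m) or (horizontal distance between pot_b_mid and coil_top below 0.025 m and z of pot_b_mid in the frame of coil_top between 0.034 and 0.043 m and contact force between pot_b and hotplate above 5.2 N and distance of each of pot_a_mid, pot_c_mid from where it was at the start of the episode below 0.05 m) or (horizontal distance between pot_c_mid and coil_top below 0.025 m and z of pot_c_mid in the frame of coil_top between 0.034 and 0.043 m and contact force between pot_c and hotplate above 5.2 N and distance of each of pot_a_mid, pot_b_mid from where it was at the start of the episode below 0.05 m)) and angle between each of pot_a_mid, pot_b_mid, pot_c_mid's own z axis and vertical below 0.06 rad and linear speed of each of pot_a, pot_b, pot_c below 0.02 m/s and contact force between the fingers and pot_a below 0.05 N and contact force between the fingers and pot_b below 0.05 N and contact force between the fingers and pot_c below 0.05 N); the robot touches nothing.
It fails at once if a pot tips by more than 35 degrees (angle between any of pot_a_mid, pot_b_mid, pot_c_mid's own z axis and vertical above 0.61 rad).
It fails at once if a pot is dropped (it falls unheld at more than 0.4 m/s, some 10 mm of fall) or slammed down (more than 150 N on the bench or the hotplate) ((linear speed of pot_a above 0.4 m/s and contact force between the fingers and pot_a below 0.05 N) or (linear speed of pot_b above 0.4 m/s and contact force between the fingers and pot_b below 0.05 N) or (linear speed of pot_c above 0.4 m/s and contact force between the fingers and pot_c below 0.05 N) or contact force between any of pot_a, pot_b, pot_c and hotplate above 150 N or contact force between any of pot_a, pot_b, pot_c and table above 150 N).
It fails at once if a mould or the jar is moved by more than 30 mm or knocked over (distance of any of mould_red_mid, mould_purple_mid, bottle_yellow_mid from where it was at the start of the episode above 0.03 m or angle between any of mould_red_mid, mould_purple_mid, bottle_yellow_mid's own z axis and vertical above 0.5 rad).
It also fails if it takes over 72 s, if anything falls off the work surface, if the arm or the gripper's body presses on something with over 40 N, if the wrist force passes 120 N, or if a joint passes its speed limit or range.

### The arm

A 6-joint arm with a two-finger parallel gripper is mounted at the origin on the work surface. World frame = base frame: x ahead of the robot, y to its left, z up, the work surface at z = 0. Lengths are in mm, angles in rad, forces in N, time in s.
With the tool pointing down it reaches from about 350 to 975 mm from the base axis. Payload 4.9 kg.
Tool frame: the origin (TCP) lies at the very end of the fingers, on their centre line; the grasp point (between the pads) lies 19 mm behind it; x points along the fingers, z is the direction in which the jaws open and shut, and the axes are right-handed (so a half turn about x gives the same grasp; the last joint's range is limited). The gripper opens to 85 mm and grips with 20 to 120 N. Pads are 22 mm wide; open, the fingers measure 114 mm over their backs; the gripper's body (76 mm by 85 mm) begins 54 mm behind the grasp point. The pads swing forward as they close: fully open they stand 13 mm farther back than shut.
Start: joints at [1.008, 0.053, 1.613, -0, 1.476, -0.119], TCP at [268.346, 564.439, 231.304] pointing down, gripper open.
Joint ranges: [-3.01, 3.01], [-1.01, 2.22], [0.06, 2.58], [-1.02, 4.17], [0.09, 2.62], [-3.14, 3.14]. Speed limits (rad/s): [2.57, 2.57, 3.14, 3.14, 3.14, 3.14].

### API

Orientations are given as a rotation vector (axis times angle).
In Python, from cell import arm, planner, observe, imaging, ticket gives the robot as it stands. The module is installed in compiled form; this text tells all that it offers. Calls block until the motion is done:
- arm.move_pose(position, orientation): joint-space move of the TCP to a pose.
- arm.move_linear(position, rot=None, velocity=150, stop_force=None): straight line of the TCP; rot=None keeps the orientation; velocity is the mean speed in mm/s. With stop_force (N) it stops when the force on the tool has changed by that much, and returns True; else False.
- arm.move_joints(angles): joint-space move.
- arm.gripper_to(opening, newtons=None): finger opening in mm; newtons is the grip in N (None keeps the last); returns when the fingers have stopped.
- arm.wait(seconds).
- planner.ik(position, orientation): joint angles nearest the present ones, or None.
- observe(): the state.
- imaging.get_image(name): name is "scene" or "side" or "wrist"; returns a dict with "img" (420x560x3 uint8, red, green, blue), "intrinsics" (3x3 intrinsics, pixels), "k1" (the pictures are not rectified: a ray, as slopes to the right and down, at radius r is drawn at 1 + k1 r^2 times it, then the intrinsics apply), "T" (4x4, takes a point from camera to world coordinates); the wrist camera has in their place "mount" (4x4, takes a point from camera to tool coordinates, whose origin is the TCP and whose axes are the tool frame's). Camera axes: x right, y up, looking along -z (the intrinsics and any distortion apply to the point x, -y, -z); pixel columns grow to the right and rows downward; lengths in mm; the calibration is good to about 2 mm. A picture is of the moment at which its call begins: read the wrist's pose just before it. There is no depth.
A pose or a line that the arm cannot do raises arm.PlanningError and nothing moves.
- ticket.job_done(): hands the job in, once; it reports no verdict.
The state is a dict: "time": time; "qpos": joint angles; "dq": joint speeds; "tau": joint torques, N m; "position": TCP position; "orientation": TCP orientation; "contact_force": force on the tool from outside, world axes, zero at the start; "torque": the same for the moment, N m; "width": finger opening in mm.
Only numpy, scipy, OpenCV 4.12 (cv2) and the standard library are available. Lean on these libraries where they do the work, as an engineer would, in place of code of your own. Each camera call takes 0.05 s, during which the arm holds its last target.

## Working session

There is one attempt and no reset: what is moved stays moved. The work goes in short steps, each a Python script; the robot and the scene stay as the last script left them, time stands still between calls to the robot, and variables do not carry over. Pictures are saved under pics/ and viewed, and the job is handed in when it is done.

```bash
mkdir -p pics; ls; python3 - <<'E'
from cell import arm, planner, observe, imaging, ticket
import cv2
s=observe(); print({k:(v if not hasattr(v,'round') else v) for k,v in s.items()})
for n in ["scene","side","wrist"]:
    d=imaging.get_image(n); cv2.imwrite(f"pics/0_{n}.png",d["img"][:,:,::-1])
    print(n,d["intrinsics"],d["k1"],d.get("T"),d.get("mount"))
E
```

```text
pics
{'time': 0.0, 'qpos': array([ 1.00798494e+00,  5.33596166e-02,  1.61429299e+00,  2.69806326e-05,
        1.47600592e+00, -1.18969197e-01]), 'dq': array([-0.0006016 , -0.0001938 , -0.0001705 , -0.00046944,  0.00298648,
       -0.00094112]), 'tau': array([ 8.84028141e-04, -3.93662488e+01, -3.70188761e+01,  5.49666015e-05,
        6.89848443e-03, -1.98596058e-05]), 'position': array([268.02325785, 563.923478  , 230.0619141 ]), 'orientation': array([-0.87730749,  1.3889972 ,  0.87588933]), 'contact_force': array([-0.35350106,  0.27967678, -0.12461734]), 'torque': array([ 0.0645581 , -0.01491256,  0.02783777]), 'width': 85.51530724378114}
scene [[519.99107547   0.         280.00411921]
 [  0.         519.99107547 214.81041185]
 [  0.           0.           1.        ]] -0.12196648704821275 [[ 3.21532299e-01 -7.62301944e-01  5.61705196e-01  1.28442761e+03]
 [ 9.46898109e-01  2.58238461e-01 -1.91564269e-01 -1.75454465e+02]
 [ 9.75929119e-04  5.93471687e-01  8.04854275e-01  1.15830114e+03]
 [ 0.00000000e+00  0.00000000e+00  0.00000000e+00  1.00000000e+00]] None
side [[386.03135915   0.         280.40932387]
 [  0.         386.03135915 210.78022732]
 [  0.           0.           1.        ]] -0.027990559288553055 [[ 8.80760479e-01  2.28421844e-01 -4.14830616e-01  1.41816077e+02]
 [-4.73488519e-01  4.09335297e-01 -7.79905915e-01 -6.78818565e+02]
 [-8.34273393e-03  8.83327841e-01  4.68681473e-01  5.97958683e+02]
 [ 0.00000000e+00  0.00000000e+00  0.00000000e+00  1.00000000e+00]] None
wrist [[330.46017612   0.         280.66680625]
 [  0.         330.46017612 204.35149669]
 [  0.           0.           1.        ]] -0.06986709308311691 None [[-5.37176502e-04  3.12850295e-01 -9.49802297e-01 -1.43072771e+02]
 [ 3.40224265e-04  9.49802437e-01  3.12850149e-01  8.00540670e+01]
 [ 9.99999798e-01 -1.55090040e-04 -6.16650812e-04 -1.10997928e+00]
 [ 0.00000000e+00  0.00000000e+00  0.00000000e+00  1.00000000e+00]]
```

View pics/0_scene.png

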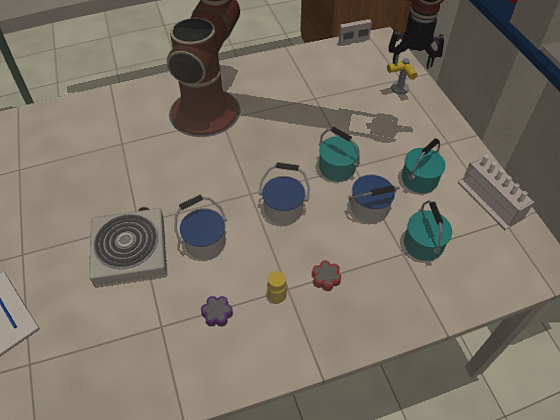

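View pics/0_side.png

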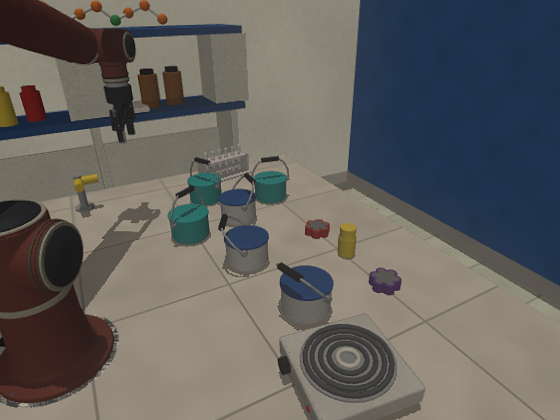

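View pics/0_wrist.png

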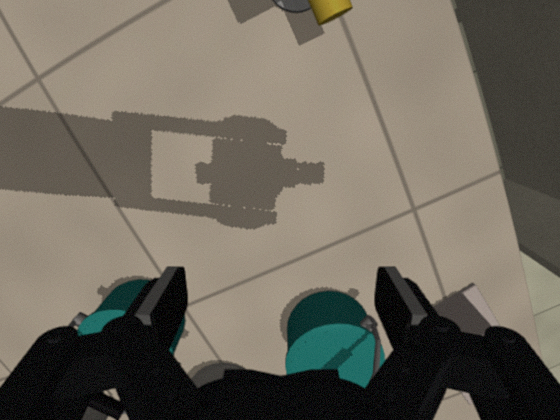

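```bash
cat > h.py <<'E'
import numpy as np, cv2
from cell import arm, planner, observe, imaging, ticket
from scipy.spatial.transform import Rotation as R
from scipy.optimize import least_squares
def grab(n):
    s=observe(); d=imaging.get_image(n)
    if "T" not in d:
        W=np.eye(4); W[:3,:3]=R.from_rotvec(s["orientation"]).as_matrix(); W[:3,3]=s["position"]; d["T"]=W@d["mount"]
    return d
def ray(d,u,v):
    K=d["intrinsics"]; p=np.array([(u-K[0,2])/K[0,0],(v-K[1,2])/K[1,1]]); q=p.copy()
    for _ in range(30): q=p/(1+d["k1"]*(q@q))
    w=d["T"][:3,:3]@np.array([q[0],-q[1],-1.]); return d["T"][:3,3],w/np.linalg.norm(w)
def onz(d,u,v,z):
    o,w=ray(d,u,v); return o+w*(z-o[2])/w[2]
def tri(rs):
    A=sum(np.eye(3)-np.outer(w,w) for o,w in rs); b=sum((np.eye(3)-np.outer(w,w))@o for o,w in rs)
    X=np.linalg.solve(A,b); return X,[np.linalg.norm(np.cross(X-o,w)) for o,w in rs]
def proj(d,X):
    c=np.linalg.inv(d["T"])@np.append(X,1); q=np.array([c[0],-c[1]])/-c[2]; q=q*(1+d["k1"]*(q@q))
    K=d["intrinsics"]; return np.array([K[0,0]*q[0]+K[0,2],K[1,1]*q[1]+K[1,2]])
E
python3 - <<'E'
from h import *
for n in ["scene","side"]:
    d=grab(n); im=d["img"]; hsv=cv2.cvtColor(im,cv2.COLOR_RGB2HSV)
    m=cv2.inRange(hsv,(105,110,40),(125,255,255))
    m=cv2.morphologyEx(m,cv2.MORPH_CLOSE,np.ones((7,7),np.uint8))
    k,l,st,c=cv2.connectedComponentsWithStats(m)
    for i in range(1,k):
        if st[i,4]>300:
            x,y,w,h,a=st[i]
            cs,_=cv2.findContours((l==i).astype(np.uint8),0,2); hull=cv2.convexHull(cs[0])
            e=cv2.fitEllipse(hull); print(n,"lid",st[i],np.round(e[0],1),np.round(e[1],1), onz(d,*e[0],78).round(1))
    m=cv2.inRange(hsv,(0,0,0),(180,255,60))
    k,l,st,c=cv2.connectedComponentsWithStats(m)
    for i in range(1,k):
        if 40<st[i,4]<3000: print(n,"dark",st[i],c[i].round(1))
    cv2.imwrite(f"pics/1_{n}.png",cv2.resize(im[120:300,70:470] if n=="scene" else im[140:420,150:450],None,fx=2,fy=2,interpolation=2)[:,:,::-1])
E
```

```text
scene lid [ 470    0   90   91 1834] [634.2 170. ] [ 10.5 137.9] [ 711.2 1130.7   78. ]
scene lid [ 353  175   41   34 1025] [373.  191.3] [32.3 41.3] [536.4 343.   78. ]
scene lid [263 177  41  33 533] [283.1 192.9] [31.7 41.5] [464.5 112.8  78. ]
scene lid [180 220  41  25 541] [198.6 231.2] [27.1 40.5] [ 513.2 -129.9   78. ]
scene dark [ 173    0   67   83 2372] [208.3  32. ]
scene dark [ 301    0   35   42 1289] [316.8  19.4]
scene dark [ 389    0   55   69 1874] [418.2  31.7]
scene dark [ 469    0   91   92 1973] [517.2  36.1]
scene dark [  0  29  33  75 529] [14.  68.9]
scene dark [358  29  10   8  56] [362.8  32.4]
scene dark [344  32  10   8  54] [348.2  35.3]
scene dark [ 169   54   71   67 2085] [198.3  87.7]
scene dark [331 127  21  14 109] [340.7 133.4]
scene dark [422 139  18  16 107] [430.8 145.8]
scene dark [276 163  22   8 108] [286.7 166.3]
scene dark [402 165  10  22  90] [405.2 174.6]
scene dark [370 186  25  10 136] [382.2 190.2]
scene dark [179 195  24  14 126] [190.6 201.8]
scene dark [429 202  14  23 135] [435.6 212.7]
scene dark [404 230  10  21  87] [407.2 23
[... 1000 characters left out ...]
 275.3]
side dark [218 214  10  17  92] [222.8 221.5]
side dark [ 45 219  17  12  42] [ 52.5 223.2]
side dark [  42  225   41   63 1992] [ 62.3 256. ]
side dark [277 263  26  20 199] [289.7 272. ]
side dark [309 327  82  61 192] [356.9 341.9]
side dark [314 332  37  19  54] [329. 337.]
side dark [352 333  32  42  74] [373.1 349. ]
side dark [322 338  53  29 100] [352.3 346.4]
side dark [303 343  87  55 187] [339.1 384.8]
side dark [310 345  76  48 179] [343.8 380.8]
side dark [330 344  36  23  74] [349.7 350.4]
side dark [318 348  59  36 134] [341.4 373. ]
side dark [327 349  42  27  96] [344.4 367.9]
side dark [278 356  13  19 180] [283.9 365.1]
side dark [  3 395  28   8  41] [ 16.6 400. ]
```

```bash
python3 -c "
import cv2
a=cv2.imread('pics/0_scene.png')[120:300,70:460]; cv2.imwrite('pics/1a.png',cv2.resize(a,(780,360),interpolation=2))
b=cv2.imread('pics/0_side.png')[140:420,140:440]; cv2.imwrite('pics/1b.png',cv2.resize(b,(600,560),interpolation=2))"
```

```text
(no output)
```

View pics/1a.png

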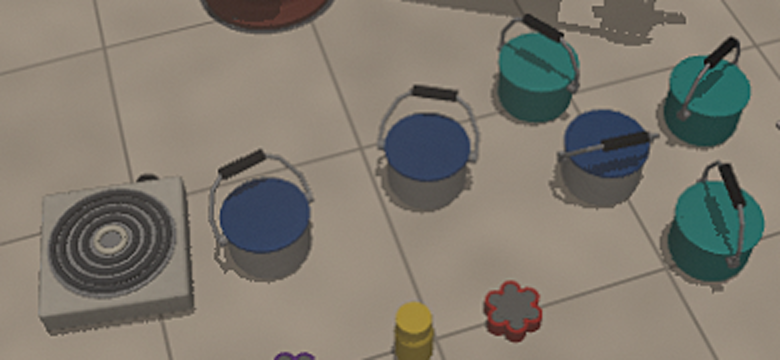

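View pics/1b.png

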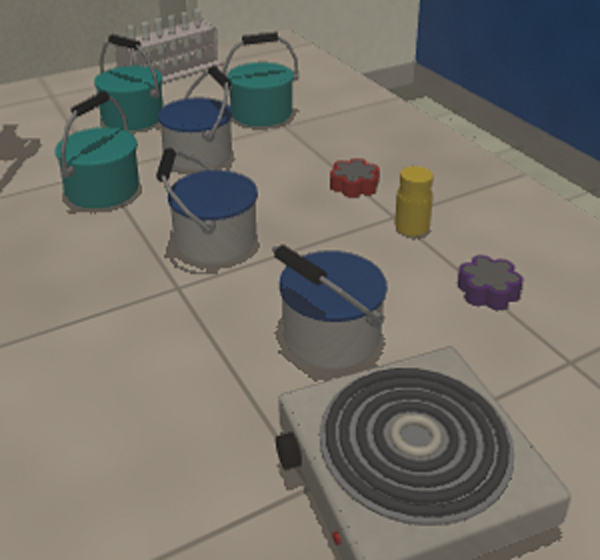

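The candidates are the three blue-lidded aluminium pots at scene pixels (202,228), (283,193) and (373,193). They match the description. The turquoise pots at (338,157), (423,170) and (428,235) are the look-alikes and are excluded; the enlarged crops confirm this. Next I triangulate grips, lids and coil.

```bash
python3 - <<'E'
from h import *
ds=grab("scene"); dd=grab("side")
def blob(d,lo,hi,box,close=5,mn=0):
    x0,y0,x1,y1=box; hsv=cv2.cvtColor(d["img"],cv2.COLOR_RGB2HSV)[y0:y1,x0:x1]
    m=cv2.inRange(hsv,lo,hi); m=cv2.morphologyEx(m,cv2.MORPH_CLOSE,np.ones((close,close),np.uint8))
    k,l,st,c=cv2.connectedComponentsWithStats(m); i=1+np.argmax(st[1:,4])
    cs,_=cv2.findContours((l==i).astype(np.uint8),0,1); return max(cs,key=len)[:,0]+[x0,y0]
lids=[[(175,200,230,250),(275,262,338,304)],[(258,172,310,213),(220,222,272,254)],[(348,170,398,213),(215,188,260,208)]]
gr=[[(190.6,201.8),(289.7,272)],[(286.7,166.3),(222.8,221.5)],[(382.2,190.2),(249.2,177.7)]]
for i in range(3):
    rs=[];P=[]
    for d,b in zip((ds,dd),lids[i]):
        c=blob(d,(105,90,20),(130,255,255),b); e=cv2.fitEllipse(cv2.convexHull(c))
        rs.append(ray(d,*e[0])); P.append(onz(d,*e[0],78)); print(i,c.min(0),c.max(0),np.round(e[0],1),np.round(e[1],1),P[-1].round(1))
    G,r=tri([ray(d,*p) for d,p in zip((ds,dd),gr[i])])
    L,rl=tri(rs); print(" lid tri",L.round(1),np.round(rl,1)," grip",G.round(1),np.round(r,1))
    C=(P[0]+P[1])/2; v=(G-C)[:2]; print("  mean",C.round(1),"off",v.round(1),np.hypot(*v),"ang from z",np.arccos((G[2]-63)/78),"dir",np.arctan2(v[1],v[0]))
for d,box in ((ds,(90,205,168,275)),(dd,(290,315,410,405))):
    c=blob(d,(0,0,0),(180,255,110),box,5); e=cv2.fitEllipse(cv2.convexHull(c)); print("coil",c.min(0),c.max(0),np.round(e[0],1),np.round(e[1],1),onz(d,*e[0],62).round(1))
E
```

```text
0 [180 210] [223 245] [202.  227.6] [34.8 44.8] [ 505.2 -119.2   78. ]
0 [280 266] [332 300] [305.8 282.8] [34.4 52.8] [ 494.6 -127.5   78. ]
 lid tri [ 499.8 -119.    70.2] [0.3 0.3]  grip [ 452.5 -130.7  124.4] [0.8 0.8]
  mean [ 499.9 -123.4   78. ] off [-47.4  -7.4] 47.948925719124084 ang from z 0.6652690860666017 dir -2.987140212297409
1 [263 177] [304 209] [283.2 193.2] [32.9 42. ] [465.4 112.7  78. ]
1 [224 226] [267 249] [245.7 237.2] [23.9 43.9] [456.5 102.8  78. ]
 lid tri [460.6 114.1  71. ] [0.6 0.6]  grip [412.  140.6 117.9] [0.4 0.4]
  mean [460.9 107.7  78. ] off [-49.   32.9] 58.99130289604499 ang from z 0.7893954214641467 dir 2.550143286813582
2 [353 175] [393 208] [373.  191.4] [32.7 41.5] [536.6 343.   78. ]
2 [219 188] [255 207] [236.8 197. ] [20.1 35.7] [527.3 331.8  78. ]
 lid tri [532.4 345.8  71.2] [0.5 0.5]  grip [576.2 342.5 128.8] [0.4 0.4]
  mean [532.  337.4  78. ] off [44.2  5.1] 44.51163999789909 ang from z 0.5667921277252734 dir 0.11511118746872206
coil [ 94 205] [167 274] [135.6 244.4] [76.4 80.1] [ 490.  -291.5   62. ]
coil [290 315] [396 404] [341.4 356.9] [ 78.8 119.7] [ 452.9 -313.7   62. ]
```

```bash
cat > look.py <<'E'
from h import *
ds=grab("scene"); dd=grab("side")
# coil: outer dark region; take dark pixels within coil region, hull ellipse
out=[]
for d,c0,rad in ((ds,(125.5,239.5),36),(dd,(347.5,357.5),52)):
    hsv=cv2.cvtColor(d["img"],cv2.COLOR_RGB2HSV); m=cv2.inRange(hsv,(0,0,0),(180,255,105))
    mk=np.zeros_like(m); cv2.circle(mk,(int(c0[0]),int(c0[1])),rad,255,-1); m&=mk
    m=cv2.morphologyEx(m,cv2.MORPH_CLOSE,np.ones((5,5),np.uint8)); 
    k,l,st,c=cv2.connectedComponentsWithStats(m); i=1+np.argmax(st[1:,4])
    cs,_=cv2.findContours((l==i).astype(np.uint8),0,1); c=cv2.convexHull(max(cs,key=len)); e=cv2.fitEllipse(c)
    print("coil",st[i],np.round(e[0],1),np.round(e[1],1),onz(d,*e[0],62).round(1)); out.append(ray(d,*e[0]))
    v=d["img"].copy(); cv2.ellipse(v,e,(255,0,0),1); x,y=map(int,c0); cv2.imwrite(f"pics/2_{rad}.png",cv2.resize(v[y-60:y+60,x-60:x+60],None,fx=4,fy=4)[:,:,::-1])
print(tri(out))
def bardir(d,box,z):
    x0,y0,x1,y1=box; hsv=cv2.cvtColor(d["img"],cv2.COLOR_RGB2HSV)[y0:y1,x0:x1]; m=cv2.inRange(hsv,(0,0,0),(180,255,60))
    k,l,st,c=cv2.connectedComponentsWithStats(m); i=1+np.argmax(st[1:,4]); ys,xs=np.nonzero(l==i)
    p=np.c_[xs+x0,ys+y0].astype(np.float32); vx,vy,cx,cy=cv2.fitLine(p,2,0,.01,.01).ravel()
    a=onz(d,cx-vx*10,cy-vy*10,z);b=onz(d,cx+vx*10,cy+vy*10,z); return np.arctan2(*(b-a)[1::-1]),(round(float(cx),1),round(float(cy),1))
for b1,b2,z in (((176,192,206,212),(270,258,306,286),124),((272,160,302,174),(214,210,232,234),118),((366,182,398,200),(240,168,260,188),129)):
    print(bardir(ds,b1,z),bardir(dd,b2,z))
E
python3 look.py
```

```text
coil [  94  214   64   55 2650] [125.4 241.4] [52.5 65.2] [ 472.5 -315.2   62. ]
coil [ 300  308   97   95 5865] [345.2 357.8] [ 82.4 106.5] [ 457.5 -318.5   62. ]
(array([ 463.86150107, -314.53635733,   52.52938469]), [np.float64(2.3891129019349675), np.float64(2.389112901934928)])
(np.float64(1.7952301665068333), (190.7, 201.8)) (np.float64(-1.3241967190094888), (289.7, 272.0))
(np.float64(1.0696945281067642), (286.8, 166.3)) (np.float64(1.0491298862827179), (222.8, 221.5))
(np.float64(1.5026928182607697), (382.3, 190.2)) (np.float64(-1.5785254301444789), (249.2, 177.7))
```

```bash
python3 -c "
import cv2,numpy as np
a=cv2.imread('pics/2_36.png')[:,:];b=cv2.imread('pics/2_52.png');a=cv2.resize(a,(400,400));b=cv2.resize(b,(400,400));cv2.imwrite('pics/2c.png',np.hstack([a,b]))"
```

```text
(no output)
```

View pics/2c.png

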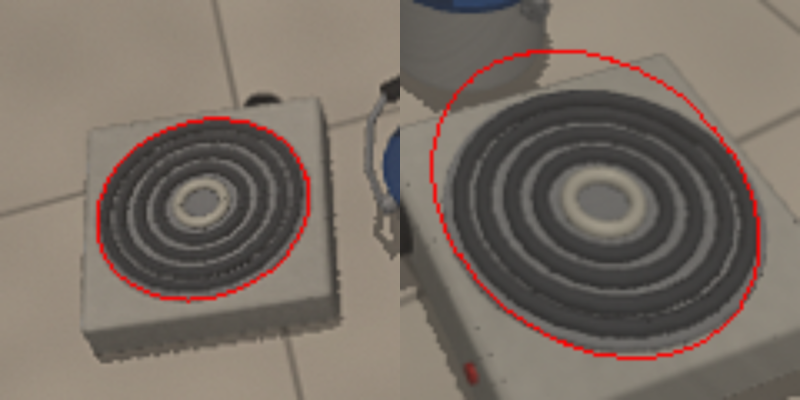

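```bash
python3 - <<'E'
from h import *
ds=grab("scene"); dd=grab("side"); r=[]
for d,p in ((ds,(125.8,239.8)),(dd,(347.6,357.6))):
    print(onz(d,*p,62).round(1)); r.append(ray(d,*p))
print(tri(r))
# reach check
def ori(ang): # tool x down, tool z (jaw) along horizontal angle ang
    x=np.array([0,0,-1.]); z=np.array([np.cos(ang),np.sin(ang),0]); y=np.cross(z,x); return R.from_matrix(np.c_[x,y,z]).as_rotvec()
print(observe()["time"])
print(R.from_rotvec(observe()["orientation"]).as_matrix().round(2))
for C,a in (((499.8,-119),-2.905),((460.6,114.1),2.635),((532.4,345.8),-.06),((463,-315),-2.905)):
    for k in (0,np.pi): 
      for z in (122,240): q=planner.ik([C[0],C[1],z],ori(a+k)); print(C,k,z,None if q is None else np.round(q,2))
E
```

```text
[ 468.  -313.5   62. ]
[ 461.4 -320.1   62. ]
(array([ 464.43707628, -315.09189473,   56.19050951]), [np.float64(1.12341528361689), np.float64(1.1234152836168882)])
0.55
[[-0.   -0.9   0.43]
 [-0.    0.43  0.9 ]
 [-1.   -0.   -0.  ]]
(499.8, -119) 0 122 [-0.38 -0.12  1.97  0.    1.29  2.53]
(499.8, -119) 0 240 [-0.38 -0.22  1.86  0.    1.51  2.53]
(499.8, -119) 3.141592653589793 122 [-0.38 -0.12  1.97 -0.    1.29 -0.62]
(499.8, -119) 3.141592653589793 240 [-0.38 -0.22  1.86 -0.    1.51 -0.62]
(460.6, 114.1) 0 122 [ 0.09 -0.22  2.06  0.    1.31 -2.55]
(460.6, 114.1) 0 240 [ 0.09 -0.33  1.94  0.    1.53 -2.55]
(460.6, 114.1) 3.141592653589793 122 [ 0.09 -0.22  2.06  0.    1.31  0.59]
(460.6, 114.1) 3.141592653589793 240 [ 0.09 -0.33  1.94  0.    1.53  0.59]
(532.4, 345.8) 0 122 [ 0.46  0.16  1.68 -0.    1.3   0.52]
(532.4, 345.8) 0 240 [ 0.46  0.07  1.58 -0.    1.49  0.52]
(532.4, 345.8) 3.141592653589793 122 [ 0.46  0.16  1.68 -0.    1.3  -2.62]
(532.4, 345.8) 3.141592653589793 240 [ 0.46  0.07  1.58 -0.    1.49 -2.62]
(463, -315) 0 122 [-0.73 -0.01  1.86  0.    1.29  2.17]
(463, -315) 0 240 [-0.73 -0.11  1.76  0.    1.49  2.17]
(463, -315) 3.141592653589793 122 [-0.73 -0.01  1.86 -0.    1.29 -0.97]
(463, -315) 3.141592653589793 240 [-0.73 -0.11  1.76 -0.    1.49 -0.97]
```

```bash
cat >> h.py <<'E'
def ori(ang):
    x=np.array([0,0,-1.]); z=np.array([np.cos(ang),np.sin(ang),0]); y=np.cross(z,x); return R.from_matrix(np.c_[x,y,z]).as_rotvec()
# name: centre xy, grip xyz, jaw angle
POTS={"P1":((499.8,-119.0),(452.5,-130.7,124.4),-2.905+np.pi),"P2":((460.6,114.1),(412.0,140.6,117.9),2.635-np.pi),"P3":((532.4,345.8),(576.2,342.5,128.8),-0.06)}
COIL=(464.5,-315.5)
def show(n,f):
    cv2.imwrite(f"pics/{f}.png",grab(n)["img"][:,:,::-1])
def st(t=""):
    s=observe(); print(t,"t=%.2f"%s["time"],"pos",s["position"].round(1),"F",s["contact_force"].round(2),"M",s["torque"].round(2),"w %.1f"%s["width"])
    return s
def approach(n):
    C,G,a=POTS[n]; G=np.array(G)
    arm.gripper_to(48,60)
    arm.move_pose(G+[0,0,70],ori(a)); st("above")
    arm.move_linear(G+[0,0,-17],velocity=120); st("down")
E
python3 - <<'E'
from h import *
approach("P3"); show("wrist","3_wrist"); show("side","3_side"); show("scene","3_scene")
E
python3 -c "
import cv2
a=cv2.imread('pics/3_side.png')[100:260,140:340]; cv2.imwrite('pics/3b.png',cv2.resize(a,(750,600),interpolation=2))"
```

```text
above t=2.42 pos [575.5 343.5 199. ] F [ 0.34 -0.04 -0.52] M [ 0.02 -0.   -0.01] w 48.1
down t=3.30 pos [576.8 342.9 112.8] F [ 0.44  0.34 -0.52] M [ 0.05 -0.07  0.03] w 47.8
```

View pics/3_wrist.png

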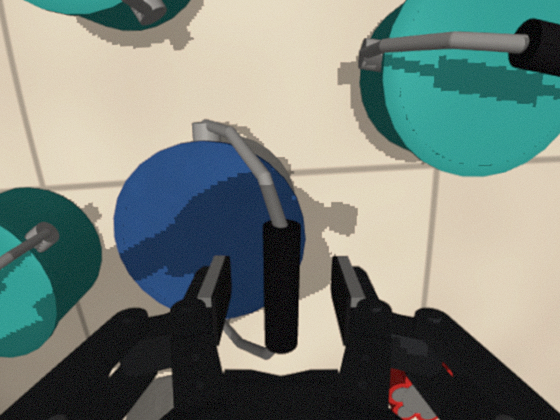

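View pics/3b.png

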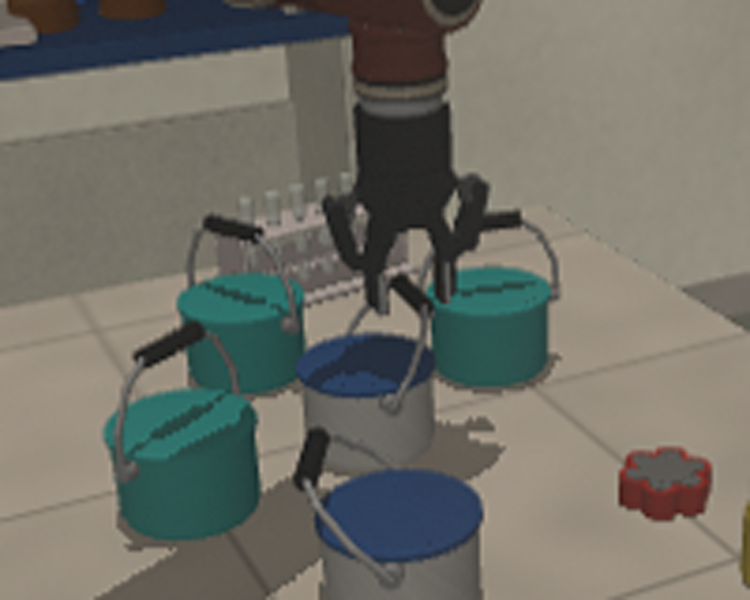

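The wrist picture shows the black grip between the jaws. It is centred at column 281 between fingers at about 215 and 345, with the blue lid at about (210,230). Next: cage the bar, swing the bail upright, grip and weigh.

```bash
cat >> h.py <<'E'
def swing(n):
    C,G,a=POTS[n]; G=np.array(G); C=np.array(C)
    arm.gripper_to(24,60)
    v=G[:2]-C; u=v/np.hypot(*v); a0=np.arctan2(np.hypot(*v),G[2]-63)
    for f in (0.66,0.33,0.0):
        b=a0*f; p=np.append(C+u*78*np.sin(b),63+78*np.cos(b)-17); arm.move_linear(p,velocity=80)
    st("upright")
def weigh(n,lift=30):
    s0=observe(); s0=st("before grip"); arm.gripper_to(10,70); st("gripped"); p=observe()["position"]
    C,G,a=POTS[n]
    arm.move_linear([C[0],C[1],124+lift],velocity=60); arm.wait(0.3)
    f=[]
    for _ in range(5): arm.wait(0.04); f.append(observe()["contact_force"][2])
    st("lifted"); print(n,"weight N",s0["contact_force"][2]-np.mean(f),np.std(f))
E
python3 - <<'E'
from h import *
swing("P3"); show("wrist","4_wrist"); show("side","4_side"); show("scene","4_scene")
E
python3 -c "
import cv2
a=cv2.imread('pics/4_side.png')[100:260,140:340]; cv2.imwrite('pics/4b.png',cv2.resize(a,(750,600),interpolation=2))"
```

```text
upright t=4.84 pos [531.8 345.9 123.9] F [-0.02  0.06 -0.34] M [-0.   -0.01 -0.03] w 23.9
```

View pics/4_wrist.png

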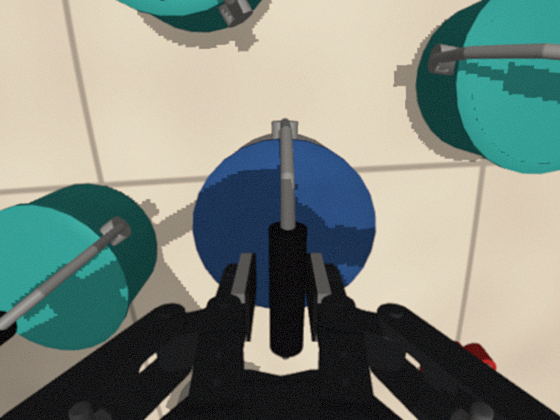

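View pics/4b.png

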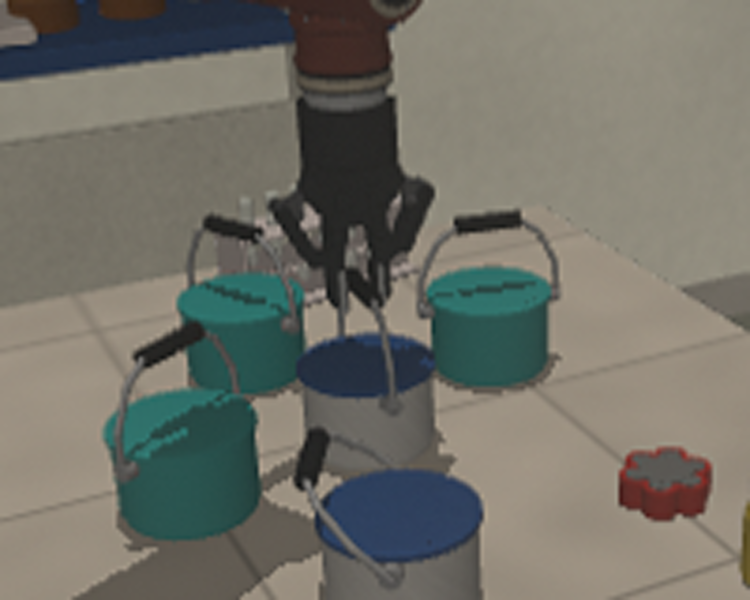

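The bail now stands upright between the fingers: bar at column 288, lid centre at about 284. Now I grip and weigh.

```bash
python3 - <<'E'
from h import *
weigh("P3",25); show("wrist","5_wrist"); show("side","5_side")
E
python3 -c "
import cv2
a=cv2.imread('pics/5_side.png')[100:260,140:340]; cv2.imwrite('pics/5b.png',cv2.resize(a,(750,600),interpolation=2))"
```

```text
before grip t=4.99 pos [532.4 345.8 123.9] F [0.99 0.56 0.31] M [ 0.02 -0.02  0.  ] w 24.0
gripped t=5.24 pos [532.7 345.8 124.2] F [-0.52  1.2   1.18] M [ 0.04 -0.03 -0.04] w 13.8
lifted t=6.32 pos [532.4 345.8 148.9] F [ 0.39 -0.1  -3.37] M [-0.01 -0.01  0.02] w 13.6
P3 weight N 3.997380276061216 0.3271622070762608
```

View pics/5b.png

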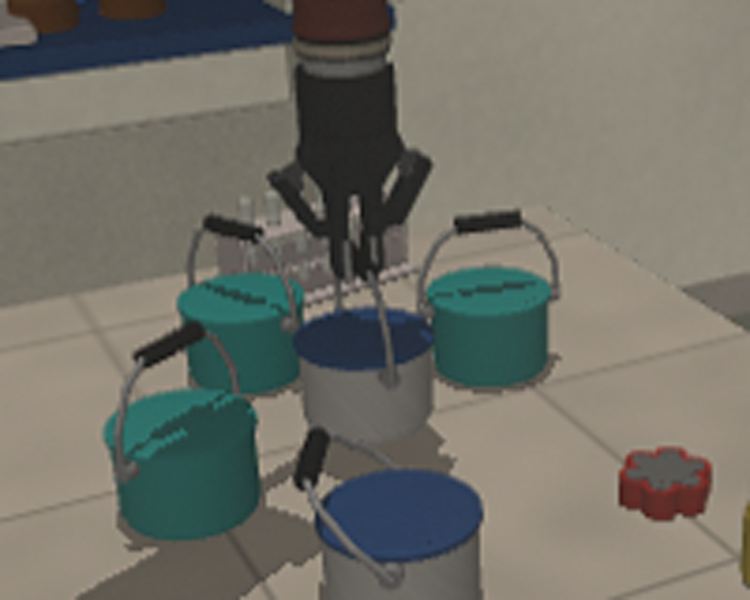

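P3 weighs about 3.7 N, so it is light. I set it down and go on to P2.

```bash
cat >> h.py <<'E'
def setdown(xy,ztouch,z_up):
    arm.move_linear([*xy,ztouch+2],velocity=50); st("near")
    hit=arm.move_linear([*xy,ztouch-3],velocity=12,stop_force=3); st("touch %s"%hit)
    arm.gripper_to(30); st("open"); arm.gripper_to(48)
    arm.move_linear([*xy,z_up],velocity=150); st("clear")
E
python3 - <<'E'
from h import *
setdown(POTS["P3"][0],124.2,215); show("side","6_side"); show("scene","6_scene")
approach("P2"); show("wrist","6_wrist")
E
python3 -c "
import cv2
a=cv2.imread('pics/6_side.png')[100:260,140:340]; b=cv2.imread('pics/6_wrist.png');cv2.imwrite('pics/6b.png',cv2.hconcat([cv2.resize(a,(375,300),interpolation=2),cv2.resize(b,(400,300))]))"
```

```text
near t=7.03 pos [532.3 345.8 125.8] F [ 0.54  0.07 -3.89] M [ 0.02 -0.02 -0.01] w 13.7
touch True t=7.34 pos [532.8 346.1 124.1] F [1.06 0.84 4.66] M [ 0.03 -0.08 -0.03] w 13.7
open t=7.64 pos [530.9 345.1 121.1] F [ 0.39  0.59 -0.9 ] M [ 0.07 -0.03  0.  ] w 30.1
clear t=8.73 pos [531.9 345.5 213.9] F [ 0.78 -0.14 -0.46] M [ 0.03  0.04 -0.03] w 47.9
above t=10.00 pos [412.8 141.  188.7] F [ 0.05  0.51 -0.65] M [ 0.01 -0.03 -0.01] w 48.0
down t=10.88 pos [412.7 140.8 101.6] F [0.17 0.15 0.83] M [ 0.01 -0.02 -0.  ] w 48.1
```

View pics/6b.png

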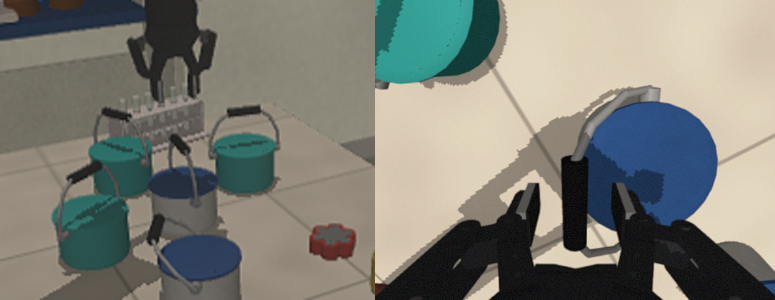

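P3 stands with its bail upright. P2's grip is centred in the jaws. I swing and weigh it.

```bash
python3 - <<'E'
from h import *
swing("P2"); show("wrist","7_wrist"); weigh("P2",25); show("wrist","7c"); show("side","7_side")
E
python3 -c "
import cv2
a=cv2.imread('pics/7_side.png')[100:260,140:340]; b=cv2.imread('pics/7_wrist.png');cv2.imwrite('pics/7b.png',cv2.hconcat([cv2.resize(a,(375,300),interpolation=2),cv2.resize(b,(400,300))]))"
```

```text
upright t=12.49 pos [461.1 113.8 124. ] F [ 0.26 -0.31  0.94] M [-0.05 -0.    0.  ] w 23.7
before grip t=12.54 pos [460.7 113.9 123.9] F [-0.68  0.17 -0.27] M [-0.05 -0.03  0.05] w 24.0
gripped t=12.79 pos [460.5 114.1 124.1] F [0.46 0.03 0.12] M [-0.1   0.05 -0.01] w 13.3
lifted t=13.87 pos [460.5 114.1 148.9] F [-0.14 -0.89 -2.54] M [-0.01 -0.06 -0.01] w 13.8
P2 weight N 2.77783068478805 0.5823012675845808
```

View pics/7b.png

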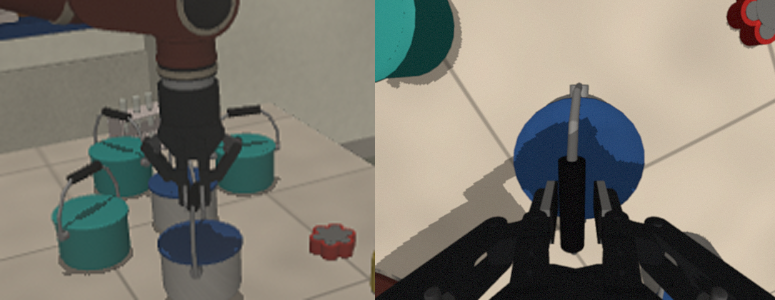

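P2 is light too, at about 3 N. I set it down, then go to P1.

```bash
python3 - <<'E'
from h import *
setdown(POTS["P2"][0],124.2,215); show("side","8_side")
approach("P1"); show("wrist","8_wrist")
E
python3 -c "
import cv2
a=cv2.imread('pics/8_side.png')[140:300,140:340]; b=cv2.imread('pics/8_wrist.png');cv2.imwrite('pics/8b.png',cv2.hconcat([cv2.resize(a,(375,300),interpolation=2),cv2.resize(b,(400,300))]))"
```

```text
near t=14.57 pos [460.5 114.1 126. ] F [-0.54 -0.22 -3.73] M [-0.02  0.01  0.04] w 13.8
touch True t=14.90 pos [461.2 114.2 124. ] F [ 0.31 -0.59  5.37] M [-0.02  0.02  0.  ] w 13.6
open t=15.20 pos [459.1 114.  121.4] F [-0.08  0.15 -0.23] M [0.05 0.01 0.01] w 29.9
clear t=16.29 pos [460.1 114.  214. ] F [-1.22  0.25  0.03] M [ 0.02 -0.    0.02] w 48.1
above t=17.72 pos [ 452.6 -130.3  194.4] F [-0.62  0.93 -0.11] M [ 0.04 -0.02  0.01] w 47.9
down t=18.59 pos [ 453.1 -130.8  108.2] F [0.37 0.13 0.57] M [-0.03 -0.02  0.01] w 47.9
```

View pics/8b.png

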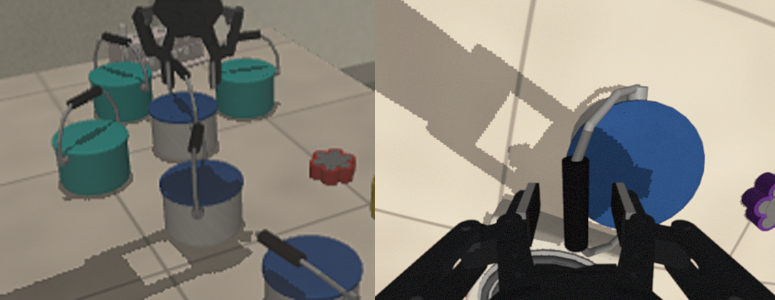

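```bash
python3 - <<'E'
from h import *
swing("P1"); show("wrist","9_wrist"); weigh("P1",25); show("side","9_side")
E
python3 -c "
import cv2
a=cv2.imread('pics/9_side.png')[140:380,200:500]; b=cv2.imread('pics/9_wrist.png');cv2.imwrite('pics/9b.png',cv2.hconcat([cv2.resize(a,(375,300),interpolation=2),cv2.resize(b,(400,300))]))"
```

```text
upright t=20.11 pos [ 500.  -118.9  124. ] F [-0.32 -0.17  0.69] M [ 0.09 -0.01 -0.01] w 23.9
before grip t=20.16 pos [ 499.8 -118.9  123.8] F [-0.15  0.31 -0.15] M [ 0.03 -0.05  0.  ] w 24.1
gripped t=20.41 pos [ 499.7 -119.   124.1] F [-0.52 -0.29  0.05] M [0.12 0.06 0.08] w 13.7
lifted t=21.48 pos [ 499.8 -119.   148.9] F [ 0.24 -0.18 -7.16] M [ 0.02 -0.02 -0.01] w 14.0
P1 weight N 7.164014483273393 0.3964742778888301
```

View pics/9b.png

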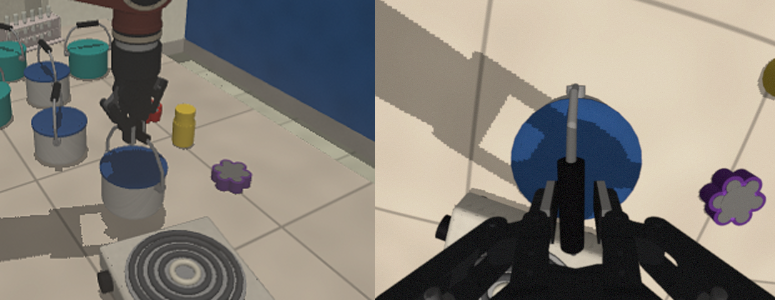

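P1 weighs 7.2 N, so it is the full pot. I carry it over the coil and look before lowering.

```bash
python3 - <<'E'
from h import *
C=POTS["P1"][0]
arm.move_linear([*C,225],velocity=100); arm.move_linear([*COIL,225],velocity=110); arm.move_linear([*COIL,200],velocity=60);arm.wait(0.3); st("over"); show("side","10_side"); show("scene","10_scene")
E
python3 -c "
import cv2
a=cv2.imread('pics/10_side.png')[200:420,220:495]; b=cv2.imread('pics/10_scene.png')[140:300,50:250];cv2.imwrite('pics/10b.png',cv2.hconcat([cv2.resize(a,(400,320),interpolation=2),cv2.resize(b,(400,320),interpolation=2)]))"
```

```text
over t=25.27 pos [ 464.7 -315.7  200.5] F [-0.11  0.33 -6.52] M [-0.02  0.04  0.02] w 14.0
```

View pics/10b.png

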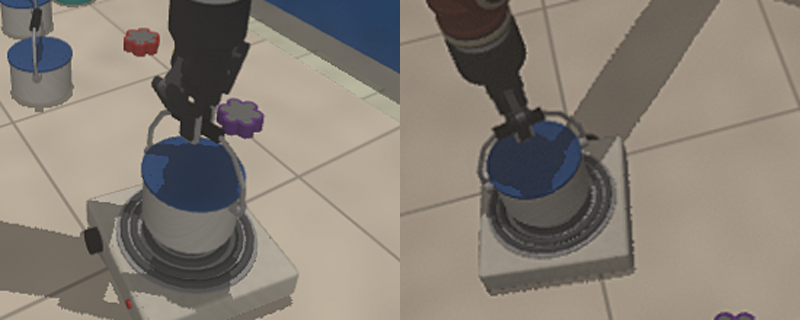

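The pot hangs upright about 14 mm above the coil. I lower it until it touches and release it.

```bash
python3 - <<'E'
from h import *
hit=arm.move_linear([*COIL,188.2],velocity=25,stop_force=4); st("a %s"%hit)
if not hit:
    hit=arm.move_linear([*COIL,182],velocity=10,stop_force=4); st("b %s"%hit)
show("side","11_side"); show("scene","11_scene")
E
python3 -c "
import cv2
a=cv2.imread('pics/11_side.png')[200:420,220:495]; b=cv2.imread('pics/11_scene.png')[140:300,50:250];cv2.imwrite('pics/11b.png',cv2.hconcat([cv2.resize(a,(400,320),interpolation=2),cv2.resize(b,(400,320),interpolation=2)]))"
```

```text
a False t=26.00 pos [ 464.5 -315.5  188.1] F [-1.08  0.38 -6.82] M [-0.   -0.03 -0.01] w 14.0
b True t=26.39 pos [ 464.8 -315.8  186. ] F [ 0.08 -0.52  6.32] M [-0.05 -0.01  0.03] w 13.7
```

View pics/11b.png

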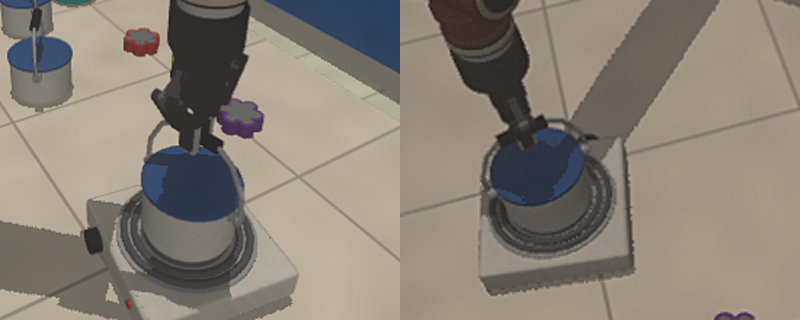

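```bash
python3 - <<'E'
from h import *
p=observe()["position"]
arm.gripper_to(30); st("open"); arm.gripper_to(48); q=observe()["position"]
arm.move_linear([q[0],q[1],270],velocity=120); arm.move_pose([480,-20,300],ori(POTS["P1"][2])); arm.wait(0.3); st("clear")
ds=grab("scene"); dd=grab("side")
cv2.imwrite("pics/12_side.png",dd["img"][:,:,::-1]); cv2.imwrite("pics/12_scene.png",ds["img"][:,:,::-1])
def lids(d,boxes):
    hsv=cv2.cvtColor(d["img"],cv2.COLOR_RGB2HSV); out=[]
    for x0,y0,x1,y1 in boxes:
        m=cv2.inRange(hsv[y0:y1,x0:x1],(105,90,20),(130,255,255)); m=cv2.morphologyEx(m,cv2.MORPH_CLOSE,np.ones((7,7),np.uint8))
        k,l,s,c=cv2.connectedComponentsWithStats(m); i=1+np.argmax(s[1:,4]); cs,_=cv2.findContours((l==i).astype(np.uint8),0,1)
        e=cv2.fitEllipse(cv2.convexHull(max(cs,key=len))); out.append((e[0][0]+x0,e[0][1]+y0)); print(np.round(out[-1],1),np.round(e[1],1))
    return out
A=lids(ds,[(90,190,150,245),(258,172,310,213),(348,170,398,213)]); B=lids(dd,[(305,285,395,360),(220,222,272,254),(215,186,260,208)])
for a,b,r in zip(A,B,[COIL,(460.6,114.1),(532.4,345.8)]): X,e=tri([ray(ds,*a),ray(dd,*b)]); print(X.round(1),np.round(e,1),"off",(X[:2]-r).round(1))
E
python3 -c "
import cv2
a=cv2.imread('pics/12_side.png'); b=cv2.imread('pics/12_scene.png');cv2.imwrite('pics/12b.png',cv2.hconcat([cv2.resize(a,(400,300)),cv2.resize(b,(400,300))]))"
```

```text
open t=26.79 pos [ 462.9 -314.2  182. ] F [1.34 0.15 0.08] M [-0.   -0.05  0.02] w 30.2
clear t=29.43 pos [480.1 -20.8 299.8] F [ 0.96  0.49 -0.16] M [-0.01 -0.03  0.03] w 47.7
[117.5 224.3] [37.7 48.4]
[283.1 195.3] [35.7 42.2]
[374.  191.5] [32.2 44.1]
[351.8 325.7] [50.7 71.2]
[247.9 236. ] [26.2 45.7]
[236.7 197.5] [21.7 35.4]
[ 466.5 -316.9  130.8] [0.6 0.6] off [ 2.  -1.4]
[467.3 112.3  72.7] [0.9 0.9] off [ 6.7 -1.8]
[532.6 349.1  68.7] [1.1 1.1] off [0.2 3.3]
```

View pics/12_side.png

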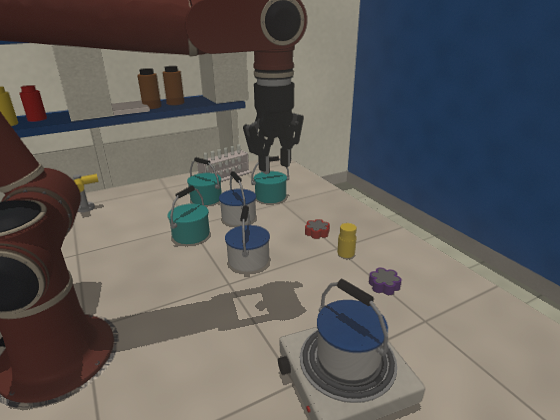

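View pics/12_scene.png

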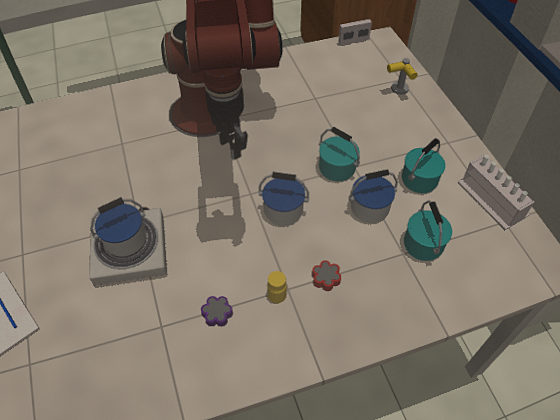

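The full pot stands upright on the coil: scene (117,224), side (352,326). The other two stand at scene (283,195) and (374,192). The red mould (326,275), purple mould (217,311) and jar (277,287) are where they were. The arm is clear, so I hand in.

```bash
python3 - <<'E'
from cell import ticket, observe
print(ticket.job_done(), observe()["time"])
E
```

```text
the job is handed in; nothing more can be done
the job is handed in; nothing more can be done
```

I found the full pot, stood it on the hotplate's coil and handed the job in; the interface gives no verdict. The last clock reading before handing in was 29.4 s of the 72 s allowed.

**Weighing:** I swung each blue-lidded pot's bail upright with loosely closed fingers, gripped it and lifted the pot 25 mm.

| Pot | Weight felt (N) |
|---|---|
| Far from the hotplate | 4.0 |
| Middle | 2.8 |
| Next to the hotplate | 7.2 |

The force readings were noisy, by about 0.5 N. The middle pot's 2.8 N is a little below the stated 3.2 to 4.0 N for a light pot, but the 7.2 N pot is clearly the full one.

**Placing:** I set the two light pots back where they stood. The full pot touched the coil gently at the expected height, and I released it and moved the arm clear.

**Last checks, from the scene and side cameras:**
- **Full pot:** it stands upright about 2.5 mm from the estimated coil centre. The two views disagreed on that centre by about 9 mm, most of it from the assumed coil height.
- **Other pots:** they measured about 7 mm and 3 mm from where they started. Part of that is probably the upright bails, which now partly cover the lids.
- **Moulds and jar:** they look unmoved in both pictures, but I did not measure them.
- **Arm:** the gripper was clear of everything.

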